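# Take a carded bearing off a display peg and file it in the kit block

### The job

Take the carded bearing off the display peg: lift its header just enough that the eye clears the peg's upturned tip and slide it off the front, easing it along by feel without straining the peg. Then set it down gently, upright and fully home, in the slot of the grey kit block, let go, and leave the other things on the counter where they are.

Things in the scene. Friction and masses are not known exactly. Their poses are not given: they have to be found in the camera images.
- stand: fixed display stand: dark base plate 175 x 100 x 8 mm, slotted aluminium post at x = +63 to +77 mm, 192 mm high, black clamp from x = +53 mm, and one bright wire peg 6 mm thick that points along the stand's -x, roughly towards the robot. Origin on the counter under the spot where the pack hangs; z up
- peg_spot (a point): top of the peg where the pack hangs, 175 mm above the counter. From here the peg runs along the stand's -x and rises at a slope that differs from start to start, 0 to 0.36 rad, and is not reported: feel for it. Its rounded end, x = -67 mm, turns up 12 mm above the peg's top (square to the peg), plus 0 to 23 mm for the slope. Stiff: above 12 N it is strained
- pack: carded bearing: white card 4 x 56 x 162 mm, a 40 mm bearing (12 mm thick) in it; blue foot 8 mm thick, 30 mm tall; blue header 10 mm thick, 132 to 162 mm up. The eye, a hole 22 mm wide, 83.5 to 105 mm up, hangs by its top on the peg. About 0.13 kg. Origin: centre of the bottom edge; z up the card, x square to it (along the peg within a few degrees), y along its width
- pack_mid (a point): the centre of the pack, 81 mm above its bottom edge
- pack_header (a point): the centre of the pack's blue header, where to grip, 147 mm above its bottom edge and 42 mm above the top of the eye; pinch it by its 10 mm thickness (along the pack's x) or its 56 mm width (along y)
- rack: grey kit block fixed to the counter, base plate 80 x 110 x 12 mm, with a raised slot for the pack's foot. Origin on the counter at its centre; z up; the slot runs along y. The slot is 12 mm wide (x) and 64 mm long (y), its mouth bevelled wider, its walls up to about 40 mm above the counter
- slot (a point): centre of the slot's floor, 12 mm above the counter; the pack's bottom edge stands here when fully home
- grease: green tin with white lid, 73 mm across, 48 mm high, origin at the centre of its underside; a bystander
- plug: white moulded plug lying down, 34 x 86 x 22 mm, origin at the centre of its underside; a bystander
- oil: white oil bottle with red spout, 47 mm across, 139 mm high, origin at the centre of its underside; a bystander
Mind the look-alikes: they are no part of the job. Several things have the shape of the rack; the one meant has the colours described above.

How it is judged (in metres and radians):
On the way:
1. the pack is off the peg: held up clear in front of its tip (x of pack_mid in the frame of stand below -0.08 m and height (world z) of pack_mid above 0.13 m and contact force between pack and stand below 0.2 N), for 0.1 s.
At the end, for the whole second after the job is handed in: the pack stands released and at rest in the slot, upright within 0.2 rad, in line with the slot within 0.25 rad, its bottom edge on the slot's floor (bottom centre within 9 mm sideways and 10 mm in all of the slot's centre, pack centre within 18 mm sideways) (horizontal distance between pack_mid and slot below 0.018 m and horizontal distance between pack and slot below 0.009 m and distance between pack and slot below 0.01 m and angle between pack's own z axis and vertical below 0.2 rad and angle between the x axis of pack and the x axis of rack, either way round below 0.25 rad and linear speed of pack below 0.02 m/s and contact force between the fingers and pack below 0.1 N); the robot touches nothing.
It fails at once if the pack is forced against the peg or its stand (more than 12 N) (contact force between pack and stand above 12 N).
It fails at once if the robot pushes the stand or its peg (more than 10 N) (contact force between any of the fingers, the arm and stand above 10 N).
It fails at once if the pack is pressed hard into the kit block (more than 40 N) (contact force between pack and rack above 40 N).
It fails at once if the pack is let fall (over 0.4 m/s with the fingers off it) (contact force between the fingers and pack below 0.01 N and linear speed of pack above 0.4 m/s).
It fails at once if a bystander is moved by more than 30 mm (distance of any of grease, plug, oil from where it was at the start of the episode above 0.03 m).
It also fails if it takes over 70 s, if anything falls off the work surface, if the arm or the gripper's body presses on something with over 40 N, if the wrist force passes 120 N, or if a joint passes its speed limit or range.

### The arm

A 6-joint arm with a two-finger parallel gripper is mounted at the origin on a cart in front of the work surface, level with it; the furniture and walls round the work are solid. World frame = base frame: x ahead of the robot, y to its left, z up, the work surface at z = 0. Lengths are in m, angles in degrees, forces in N, time in s.
With the tool pointing down it reaches from about 0.275 to 0.85 m from the base axis. Payload 5.2 kg.
Tool frame: the origin (TCP) lies at the very end of the fingers, on their centre line; the grasp point (between the pads) lies 19 mm behind it; z points along the fingers, y is the line along which they close (so a half turn about z gives the same grasp; the last joint's range is limited). The gripper opens to 85 mm and grips with 20 to 120 N. Pads are 22 mm wide; open, the fingers measure 114 mm over their backs; the gripper's body (76 mm by 85 mm) begins 54 mm behind the grasp point. The pads swing forward as they close: fully open they stand 13 mm farther back than shut.
Start: joints at [55.588, 14.817, 87.949, -0, 77.235, -11.62], TCP at [0.213, 0.507, 0.231] pointing down, gripper open.
Joint ranges: [-179.93, 179.93], [-52.35, 119.4], [10.71, 147.94], [-69.91, 249.91], [12.55, 155.21], [-178.61, 178.61]. Speed limits (degrees/s): [147.25, 147.25, 180, 180, 180, 180].

### API

Orientations are given as a 3x3 rotation matrix whose columns are the frame's x, y, z axes.
In Python, from plant import ctrl gives the robot as it stands.
- The arm moves only by the tool step_arm, never from a script. Its arguments are lists of equal length, an entry for each row: "offset": the shift along the tool's x, y, z as a fraction of full scale, a list of three; "twist": the turn about the tool's z as a fraction of full scale; "claw": the closure in counts, from 0 (fully open) to 255 (shut). In form: {"offset": [[dx, dy, dz], ...], "twist": [twist, ...], "claw": [claw, ...]}. A call has 1 to 5 rows; each row shifts and turns the commanded pose from where the row before left it, along the tool's axes as they then stand; what a row does not reach is not made up. Full scale, the value 1, is 2.5 cm for a shift and 0.1 rad for a turn. A row lasts 1/12 s, in which the tool goes at most 41.7 mm and 7.16 degrees, less where a joint would pass 70% of its speed; a pose out of reach is approached as far as the arm can. A call with a number of a shift or a turn outside -1 to 1 is refused whole. A call with a gripper value outside its range is refused whole. The fingers move at their own pace and stop on an object; "squeeze" is the grip in N (left out, the last holds). Time passes only in rows, so rows that do not move let the fingers close. It gives the time, the measured TCP pose, the force, the opening and the grip force at its end, in the units of the state.
- ctrl.state(): the state, without advancing time (a new reading comes with each control period).
- ctrl.get_image(name): name is "side" or "top" or "wrist"; returns (picture, depth): 420x560x3 uint8, red, green, blue; 420x560 float32, m along the optical axis (not along the pixel's ray), 0 where there is no reading.
- ctrl.camera_model(name): a dict with "camera_matrix" (3x3 intrinsics, pixels), "distortion" ([k1, k2, p1, p2, k3] as OpenCV has them; the pictures are not rectified), "R" (3x3) and "t" (3): a world point X has camera coordinates R X + t; the wrist camera has in their place "hand_eye" (4x4, takes a point from camera to tool coordinates, whose origin is the TCP and whose axes are the flange's). Camera axes: x right, y down, z forward; pixel columns grow to the right and rows downward; lengths in m; the calibration is good to about 2 mm. A picture is of the moment at which its call begins: read the wrist's pose just before it. camera_model takes no time and is no camera call.
- ctrl.finish_job(): hands the job in; it is judged then, once.
The state is a dict: "t": time; "joint_pos": joint angles; "joint_velocities": joint speeds; "joint_efforts": joint torques, N m; "eef_pos": TCP position; "tcp_rot": TCP orientation; "ft_force": force on the tool from outside, world axes, zero at the start; "ft_torque": the same for the moment, N m; "finger_gap": finger opening in m; "grasp_force": force on a finger pad.
Only numpy, scipy, OpenCV 4.12 (cv2) and the standard library are available. Lean on these libraries where they do the work, as an engineer would, in place of code of your own. Each camera call takes 0.05 s, during which the arm holds its last target. There are 200 camera calls.

## Working session

There is one attempt and no reset: what is moved stays moved. The work goes in short steps, Python scripts to look and compute and a tool call to move; the robot and the scene stay as the last step left them, time stands still between calls to the robot, and variables do not carry over. Pictures are saved under pics/ and viewed, at most 10 in all, crops included, and the job is handed in when it is done.

Besides the shell and the picture viewer there is one more tool, called after "Request:" in YAML: its name, and indented under it one key for each argument. step_arm: Moves the arm, as the interface text tells. Shift numbers are shares of 2.5 cm and turn numbers shares of 0.1 rad, none past 1 either way. Its arguments: {"type":"object","properties":{"offset":{"type":"array","items":{"type":"array","items":{"type":"number"}}},"twist":{"type":"array","items":{"type":"number"}},"claw":{"type":"array","items":{"type":"number"}},"squeeze":{"type":"number"}},"required":["offset","twist","claw"]}

```bash
mkdir -p pics; ls
cat > h.py <<'E'
from plant import ctrl
import numpy as np, cv2
def snap(n,f):
    s=ctrl.state(); im,d=ctrl.get_image(n); np.savez('/tmp/'+f,d=d,im=im,p=s['eef_pos'],R=s['tcp_rot'])
    cv2.imwrite('pics/'+f+'.png',im[:,:,::-1]); return im,d
def world(n,f,px):
    z=np.load('/tmp/'+f+'.npz'); d=z['d']; m=ctrl.camera_model(n); K=np.array(m['camera_matrix'])
    px=np.array(px,float).reshape(-1,2)
    u=cv2.undistortPoints(px[:,None],K,np.array(m['distortion']))[:,0]
    dd=np.array([d[int(round(b)),int(round(a))] for a,b in px])
    c=np.c_[u,np.ones(len(u))]*dd[:,None]
    if n=='wrist':
        H=np.array(m['hand_eye']); t=c@H[:3,:3].T+H[:3,3]; return t@z['R'].T+z['p']
    return (c-np.array(m['t']))@np.array(m['R'])
E
python3 - <<'E'
from h import *
snap('side','s1');snap('top','t1')
s=ctrl.state();print(s)
a=cv2.imread('pics/s1.png');b=cv2.imread('pics/t1.png')
cv2.imwrite('pics/c1.png',cv2.resize(np.vstack([a,b]),None,fx=.71,fy=.71))
for n in('side','top','wrist'):print(ctrl.camera_model(n))
E
```

```text
pics
{'t': 0.1, 'joint_pos': array([ 5.55886056e+01,  1.48557383e+01,  8.80048072e+01,  9.39843101e-04,
        7.72354041e+01, -1.16205077e+01]), 'joint_velocities': array([-0.01180403, -0.15331765, -0.24386252, -0.02084829,  0.07373419,
        0.0491547 ]), 'joint_efforts': array([ 2.20486247e-03, -4.46967745e+01, -2.91247326e+01,  2.23021004e-05,
        6.28102018e-03,  2.76634971e-06]), 'eef_pos': array([0.2127594 , 0.50666548, 0.23055168]), 'tcp_rot': array([[-9.21923198e-01,  3.87371522e-01, -9.59586330e-04],
       [ 3.87372549e-01,  9.21922244e-01, -1.37253438e-03],
       [ 3.52983253e-04, -1.63708868e-03, -9.99998598e-01]]), 'ft_force': array([ 0.44579982, -0.08120429, -0.50051953]), 'ft_torque': array([ 0.02819957, -0.00201969, -0.03351364]), 'grasp_force': 0.0, 'finger_gap': 0.0855385549232699}
{'camera_matrix': array([[509.27222135,   0.        , 285.26904461],
       [  0.        , 509.27222135, 209.62513609],
       [  0.        ,   0.        ,   1.        ]]), 'distortion': array([-0.19654353,  0.        ,  0.        ,  0.        ,  0.        ]), 'R': array([[-0.998
[... 594 characters left out ...]
2.21688015e-04, -9.94718125e-01]]), 't': array([0.00923613, 0.55479513, 1.08454362])}
{'camera_matrix': array([[348.34710673,   0.        , 283.09068585],
       [  0.        , 348.34710673, 207.15299589],
       [  0.        ,   0.        ,   1.        ]]), 'distortion': array([-0.04750484,  0.        ,  0.        ,  0.        ,  0.        ]), 'hand_eye': array([[ 8.50504925e-04, -9.52873740e-01, -3.03365972e-01,
         7.72895263e-02],
       [ 9.99999585e-01,  7.11139141e-04,  5.69868657e-04,
         2.57321938e-04],
       [-3.27277461e-04, -3.03366331e-01,  9.52873949e-01,
        -1.43261630e-01],
       [ 0.00000000e+00,  0.00000000e+00,  0.00000000e+00,
         1.00000000e+00]])}
```

View pics/s1.png

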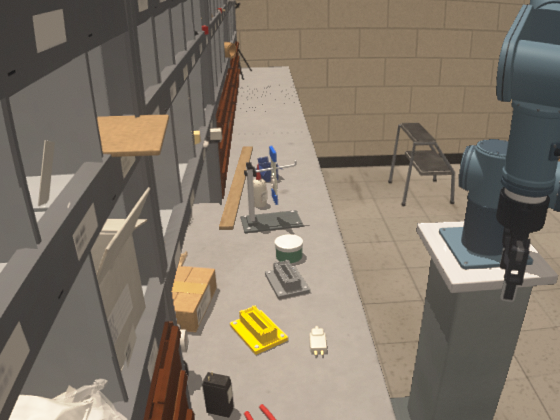

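View pics/t1.png

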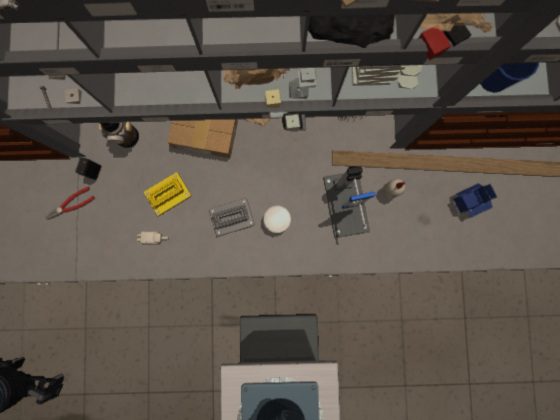

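The side view shows the stand near (265,195) with the pack's blue header at (273,153), the grey rack at (287,280) and the tin at (289,247). In the top view the header is at (361,196), the grey rack at (232,217), the tin at (277,219) and the oil at (398,187). Next I'll enlarge these areas.

Run:
```python
from h import *
a=cv2.imread('pics/t1.png')[150:260,190:430];b=cv2.imread('pics/s1.png')[130:300,220:320]
a=cv2.resize(a,None,fx=3.3,fy=3.3,interpolation=cv2.INTER_CUBIC);cv2.imwrite('pics/a.png',a)
b=cv2.resize(b,None,fx=3.5,fy=3.5,interpolation=cv2.INTER_CUBIC);cv2.imwrite('pics/b.png',b)
```

```text
(no output)
```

View pics/a.png

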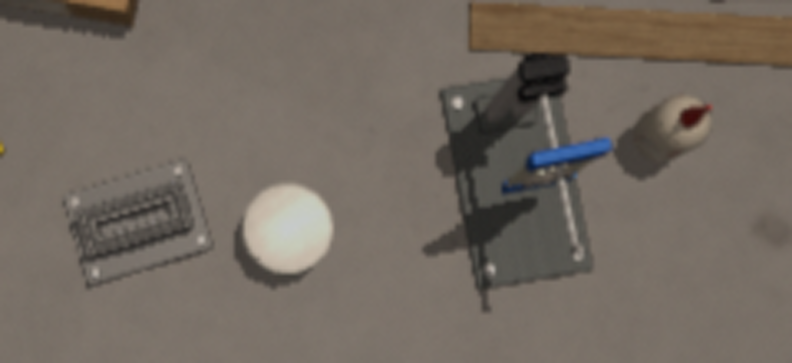

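View pics/b.png

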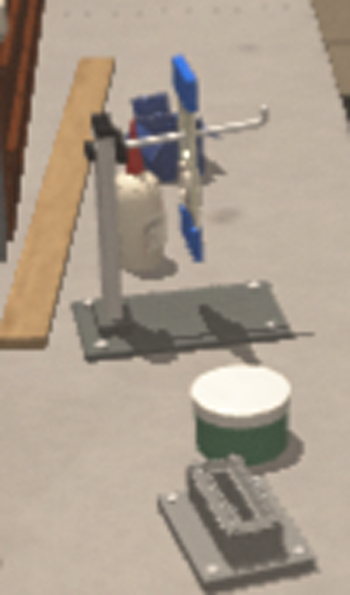

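The crops show the header running from (533,160) to (608,147), the peg tip at (578,253) and the rack plate corners at (66,200), (181,160), (213,246) and (88,287). The peg rises slightly.

Run:
```python
from h import *
T=lambda L:[(190+x/3.3,150+y/3.3) for x,y in L]
N=['hdrL','hdrR','hdrmid','tip','pegclamp','plate1','plate2','plate3','r1','r2','r3','r4','slotL','slotR','tin','oil']
P=[(540,160),(603,148),(572,154),(578,253),(545,95),(450,95),(484,278),(580,265),(72,202),(177,165),(207,242),(92,281),(98,230),(170,209),(288,229),(690,118)]
for n,w in zip(N,world('top','t1',T(P))):print(n,w.round(3))
S=lambda L:[(220+x/3.5,130+y/3.5) for x,y in L]
N=['hdr','hdrbot','tip','peg250','peg215','peg140','foot','platecorner','rackL','rackR']
P=[(184,80),(188,102),(264,115),(250,123),(215,130),(140,142),(193,240),(270,290),(165,510),(310,562)]
for n,w in zip(N,world('side','s1',S(P))):print(n,w.round(3))
# colour-based header pixels
for c,f in(('top','t1'),('side','s1')):
    z=np.load(f'/tmp/{f}.npz');im=z['im'].astype(int)
    m=(im[:,:,2]>im[:,:,0]*1.8)&(im[:,:,2]>90)
    y,x=np.nonzero(m);k=(x>330)&(x<385)&(y>180)&(y<215) if c=='top' else (x>263)&(x<282)&(y>140)&(y<210)
    w=world(c,f,np.c_[x[k],y[k]]);hh=w[(w[:,2]>.18)&(w[:,2]<.26)];print(c,len(hh),hh.mean(0),hh.min(0),hh.max(0))
    if c=='top':
        v=np.linalg.svd(hh[:,:2]-hh[:,:2].mean(0))[2][0];print(v,np.degrees(np.arctan2(v[1],v[0])))
```

```text
hdrL [ 0.565 -0.18   0.231]
hdrR [ 0.572 -0.224  0.23 ]
hdrmid [ 0.568 -0.202  0.23 ]
tip [ 0.516 -0.252  0.006]
pegclamp [ 0.62  -0.197  0.172]
plate1 [ 0.653 -0.149  0.008]
plate2 [ 0.497 -0.172  0.005]
plate3 [ 0.505 -0.253  0.004]
r1 [0.57  0.174 0.012]
r2 [0.599 0.085 0.012]
r3 [0.533 0.061 0.01 ]
r4 [0.503 0.158 0.01 ]
slotL [0.545 0.152 0.011]
slotR [0.559 0.089 0.035]
tin [ 0.539 -0.008  0.044]
oil [ 0.612 -0.323  0.104]
hdr [ 0.571 -0.177  0.227]
hdrbot [ 0.568 -0.175  0.209]
tip [ 0.505 -0.216  0.18 ]
peg250 [ 0.517 -0.208  0.177]
peg215 [ 0.546 -0.203  0.174]
peg140 [ 0.607 -0.197  0.168]
foot [ 0.567 -0.184  0.084]
platecorner [ 0.5   -0.233  0.01 ]
rackL [0.599 0.099 0.01 ]
rackR [0.503 0.166 0.008]
top 95 [ 0.57052929 -0.20094294  0.22985465] [ 0.56351236 -0.22693058  0.22612354] [ 0.57851222 -0.17454134  0.23374211]
[ 0.18432684 -0.982865  ] -79.3781117675217
side 60 [ 0.57096484 -0.18878488  0.2218547 ] [ 0.56404726 -0.22374881  0.20301382] [ 0.57717184 -0.16743453  0.23419751]
```

Request:
step_arm:
  offset:
    - [0,0,-0.3]
    - [0,0,-0.3]
    - [0,0,-0.3]
    - [0,0,-0.3]
    - [0,0,-0.3]
  twist: [1,1,1,1,1]
  claw: [0,0,0,0,0]

```text
t: 0.52
eef_pos: [0.2129, 0.5068, 0.2686]
tcp_rot: [[-0.619, 0.785, -0.001], [0.785, 0.619, -0.001], [-0.0, -0.001, -1.0]]
ft_force: [-0.2, 0.4, -0.8]
finger_gap: 0.0854
grasp_force: 0.0
```

Request:
step_arm:
  offset:
    - [0,0,-0.3]
    - [0,0,-0.3]
    - [0,0,-0.3]
    - [0,0,-0.3]
    - [0,0,-0.3]
  twist: [1,1,1,1,0.9]
  claw: [0,0,0,0,0]

```text
t: 0.93
eef_pos: [0.2129, 0.5068, 0.3061]
tcp_rot: [[-0.177, 0.984, -0.001], [0.984, 0.177, -0.001], [-0.001, -0.001, -1.0]]
ft_force: [-0.2, 0.4, -0.3]
finger_gap: 0.0854
grasp_force: 0.0
```

Request:
step_arm:
  offset:
    - [-1,0.3,0]
    - [-1,0.3,0]
    - [-1,0.3,0]
    - [-1,0.3,0]
    - [-1,0.3,0]
  twist: [0,0,0,0,0]
  claw: [0,0,0,0,0]

```text
t: 1.35
eef_pos: [0.2727, 0.3898, 0.3059]
tcp_rot: [[-0.182, 0.983, -0.001], [0.983, 0.182, -0.001], [-0.001, -0.001, -1.0]]
ft_force: [0.4, 0.2, 0.2]
finger_gap: 0.0855
grasp_force: 0.0
```

Request:
step_arm:
  offset:
    - [-1,0.3,0]
    - [-1,0.3,0]
    - [-1,0.3,0]
    - [-1,0.3,0]
    - [-1,0.3,0]
  twist: [0,0,0,0,0]
  claw: [0,0,0,0,0]

```text
t: 1.77
eef_pos: [0.3324, 0.2736, 0.306]
tcp_rot: [[-0.182, 0.983, -0.001], [0.983, 0.182, -0.0], [-0.0, -0.001, -1.0]]
ft_force: [0.2, 0.1, 0.3]
finger_gap: 0.0856
grasp_force: 0.0
```

Request:
step_arm:
  offset:
    - [-1,0.3,0]
    - [-1,0.3,0]
    - [-1,0.3,0]
    - [-1,0.3,0]
    - [-1,0.3,0]
  twist: [0,0,0,0,0]
  claw: [0,0,0,0,0]

```text
t: 2.18
eef_pos: [0.392, 0.1576, 0.3061]
tcp_rot: [[-0.182, 0.983, -0.001], [0.983, 0.182, -0.0], [0.0, -0.001, -1.0]]
ft_force: [1.0, 1.4, -0.6]
finger_gap: 0.0856
grasp_force: 0.0
```

Request:
step_arm:
  offset:
    - [-1,0.3,0]
    - [-1,0.3,0]
    - [-1,0.3,0]
    - [-1,0.3,0]
    - [-1,0.3,0]
  twist: [0,0,0,0,0]
  claw: [0,0,0,0,0]

```text
t: 2.6
eef_pos: [0.4517, 0.0415, 0.306]
tcp_rot: [[-0.182, 0.983, -0.001], [0.983, 0.182, 0.0], [0.0, -0.001, -1.0]]
ft_force: [-0.1, 0.9, 0.3]
finger_gap: 0.0855
grasp_force: 0.0
```

Request:
step_arm:
  offset:
    - [-1,0.3,0]
    - [-1,0.3,0]
    - [-1,0.3,0]
    - [-1,0.3,0]
    - [-1,0.3,0]
  twist: [0,0,0,0,0]
  claw: [0,0,0,0,0]

```text
t: 3.02
eef_pos: [0.5113, -0.0746, 0.3059]
tcp_rot: [[-0.182, 0.983, -0.001], [0.983, 0.182, 0.0], [0.001, -0.001, -1.0]]
ft_force: [1.3, 0.4, -0.5]
finger_gap: 0.0857
grasp_force: 0.0
```

Request:
step_arm:
  offset:
    - [-1,0.3,0]
    - [-1,0.3,0]
    - [-1,0.3,0]
    - [-1,0.3,0]
    - [0,0,0]
  twist: [0,0,0,0,0]
  claw: [100,100,100,100,100]

```text
t: 3.43
eef_pos: [0.5601, -0.1705, 0.3047]
tcp_rot: [[-0.179, 0.984, -0.001], [0.984, 0.179, -0.001], [-0.001, -0.001, -1.0]]
ft_force: [-0.3, 0.1, -1.3]
finger_gap: 0.0521
grasp_force: 0.0
```

Run:
```python
from h import *
im,d=snap('wrist','w1'); im=im.astype(int)
m=(im[:,:,2]>im[:,:,0]*1.8)&(im[:,:,2]>80); y,x=np.nonzero(m)
w=world('wrist','w1',np.c_[x,y]);k=(w[:,2]>.19)&(w[:,2]<.26);hh=w[k]
print(len(hh),hh.min(0),hh.max(0),x[k].min(),x[k].max(),y[k].min(),y[k].max())
top=hh[hh[:,2]>.227];print(len(top),top.mean(0),top.min(0),top.max(0))
r=cv2.minAreaRect((top[:,:2]*1000).astype(np.float32));print(r)
s=ctrl.state();print(s['eef_pos'],s['finger_gap'])
```

```text
1019 [ 0.56284784 -0.22637496  0.22356486] [ 0.57993601 -0.1723433   0.23456166] 285 298 222 296
1000 [ 0.57128688 -0.19768155  0.23194314] [ 0.5630125  -0.22637496  0.22713376] [ 0.57993601 -0.1723433   0.23456166]
((571.7315673828125, -199.2829132080078), (9.108969688415527, 53.95212936401367), 10.47513484954834)
[ 0.5591518  -0.16831186  0.30483624] 0.052377090833218426
```

View pics/w1.png

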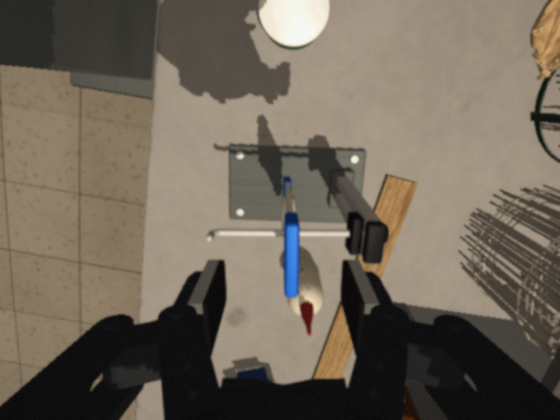

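The wrist view shows the header from (292,213) to (291,296), the peg at row 233 and its tip at (210,238). The clamp is at (352,235) and the oil spout at (307,315).

Run:
```python
from h import *
z=np.load('/tmp/w1.npz')
for x in list(range(206,284,4))+[305,315,325,335]:
    c=range(226,244); w=world('wrist','w1',[(x,y) for y in c]); i=np.argmax(w[:,2]); print(x,c[i],w[i].round(4))
```

```text
206 239 [ 0.5054 -0.2119  0.191 ]
210 239 [ 0.5088 -0.2103  0.1931]
214 238 [ 0.5111 -0.2115  0.1873]
218 235 [ 0.5132 -0.2111  0.1811]
222 243 [ 0.5467 -0.0938  0.4479]
226 234 [ 0.5195 -0.2094  0.1802]
230 233 [ 0.5226 -0.2081  0.1796]
234 236 [ 0.5263 -0.21    0.18  ]
238 234 [ 0.5292 -0.208   0.1793]
242 232 [ 0.5322 -0.206   0.1783]
246 236 [ 0.536  -0.2088  0.1787]
250 235 [ 0.5392 -0.2072  0.1788]
254 235 [ 0.5424 -0.2068  0.1785]
258 233 [ 0.5454 -0.2046  0.178 ]
262 235 [ 0.549  -0.2057  0.1782]
266 234 [ 0.5522 -0.2046  0.1772]
270 233 [ 0.5553 -0.2032  0.1771]
274 236 [ 0.559  -0.2049  0.1777]
278 235 [ 0.5622 -0.2038  0.1769]
282 234 [ 0.5654 -0.2025  0.1764]
305 233 [ 0.5844 -0.1988  0.1748]
315 234 [ 0.593  -0.1984  0.1741]
325 233 [ 0.6013 -0.1963  0.1732]
335 235 [ 0.6102 -0.1967  0.173 ]
```

Request:
step_arm:
  offset:
    - [-0.65,0.13,0]
    - [-0.65,0.13,0]
    - [0,0,0]
    - [0,0,0]
  twist: [0,0,0,0]
  claw: [120,120,120,120]

```text
t: 3.82
eef_pos: [0.5707, -0.1964, 0.3058]
tcp_rot: [[-0.182, 0.983, -0.001], [0.983, 0.182, 0.001], [0.001, -0.001, -1.0]]
ft_force: [-0.5, 0.3, 0.3]
finger_gap: 0.0453
grasp_force: 0.0
```

Request:
step_arm:
  offset:
    - [-0.1,0,0.9]
    - [0,0,0.9]
    - [0,0,0.9]
    - [0,0,0.9]
    - [0,0,0.7]
  twist: [0,0,0,0,0]
  claw: [120,120,120,120,120]

```text
t: 4.23
eef_pos: [0.5705, -0.1974, 0.1972]
tcp_rot: [[-0.183, 0.983, -0.002], [0.983, 0.183, 0.002], [0.002, -0.001, -1.0]]
ft_force: [0.3, 0.1, 0.3]
finger_gap: 0.045
grasp_force: 0.0
```

Request:
step_arm:
  offset:
    - [0,0,0]
    - [0,0,0]
    - [0,0,0]
  twist: [0,0,0]
  claw: [120,120,120]

```text
t: 4.48
eef_pos: [0.5721, -0.199, 0.2003]
tcp_rot: [[-0.183, 0.983, 0.002], [0.983, 0.183, -0.001], [-0.001, 0.001, -1.0]]
ft_force: [0.4, -0.1, 0.7]
finger_gap: 0.0453
grasp_force: 0.0
```

Request:
step_arm:
  offset:
    - [0,0,0]
    - [0,0,0]
    - [0,0,0]
    - [0,0,0]
    - [0,0,0]
  twist: [0,0,0,0,0]
  claw: [165,180,190,195,200]
  squeeze: 25

```text
t: 4.9
eef_pos: [0.5717, -0.1996, 0.1992]
tcp_rot: [[-0.182, 0.983, 0.001], [0.983, 0.182, -0.0], [-0.0, 0.001, -1.0]]
ft_force: [0.2, 1.0, 0.2]
finger_gap: 0.0183
grasp_force: 0.0
```

Request:
step_arm:
  offset:
    - [0,0,0]
    - [0,0,0]
    - [0,0,0]
    - [0,0,0]
    - [0,0,0]
  twist: [0,0,0,0,0]
  claw: [210,215,220,230,255]
  squeeze: 30

```text
t: 5.32
eef_pos: [0.5717, -0.1995, 0.1988]
tcp_rot: [[-0.182, 0.983, 0.0], [0.983, 0.182, 0.0], [-0.0, 0.0, -1.0]]
ft_force: [-0.3, 0.5, -0.1]
finger_gap: 0.0093
grasp_force: 30.9
```

Request:
step_arm:
  offset:
    - [0,0,0]
    - [0,0,0]
    - [0,0,0]
  twist: [0,0,0]
  claw: [255,255,255]

```text
t: 5.57
eef_pos: [0.5717, -0.1995, 0.1988]
tcp_rot: [[-0.182, 0.983, 0.0], [0.983, 0.182, -0.0], [-0.0, 0.0, -1.0]]
ft_force: [0.8, -0.9, -0.9]
finger_gap: 0.0093
grasp_force: 30.9
```

Request:
step_arm:
  offset:
    - [0,0,-0.08]
    - [0,0,-0.08]
    - [0,0,-0.08]
    - [0,0,-0.08]
    - [0,0,0]
  twist: [0,0,0,0,0]
  claw: [255,255,255,255,255]

```text
t: 5.98
eef_pos: [0.5718, -0.1996, 0.2074]
tcp_rot: [[-0.182, 0.983, 0.001], [0.983, 0.182, -0.0], [-0.001, 0.001, -1.0]]
ft_force: [-0.1, 0.3, -0.6]
finger_gap: 0.0094
grasp_force: 30.6
```

Request:
step_arm:
  offset:
    - [0.01,-0.2,-0.016]
    - [0.01,-0.2,-0.016]
    - [0.01,-0.2,-0.016]
    - [0.01,-0.2,-0.016]
    - [0,0,0]
  twist: [0,0,0,0,0]
  claw: [255,255,255,255,255]

```text
t: 6.4
eef_pos: [0.5506, -0.2023, 0.2086]
tcp_rot: [[-0.181, 0.983, -0.001], [0.983, 0.181, -0.0], [0.0, -0.001, -1.0]]
ft_force: [-0.5, -0.4, -0.9]
finger_gap: 0.0096
grasp_force: 30.6
```

Request:
step_arm:
  offset:
    - [0.012,-0.26,-0.05]
    - [0.012,-0.26,-0.05]
    - [0.012,-0.26,-0.05]
    - [0.012,-0.26,-0.05]
    - [0,0,0]
  twist: [0,0,0,0,0]
  claw: [255,255,255,255,255]

```text
t: 6.82
eef_pos: [0.5248, -0.2059, 0.2139]
tcp_rot: [[-0.181, 0.983, -0.0], [0.983, 0.181, -0.0], [-0.0, -0.0, -1.0]]
ft_force: [-1.1, 0.4, -0.6]
finger_gap: 0.0097
grasp_force: 30.7
```

Request:
step_arm:
  offset:
    - [0.01,-0.2,-0.05]
    - [0,0,-0.04]
    - [0,0,0]
    - [0,0,0]
  twist: [0,0,0,0]
  claw: [255,255,255,255]

```text
t: 7.15
eef_pos: [0.5213, -0.2064, 0.2158]
tcp_rot: [[-0.182, 0.983, 0.0], [0.983, 0.182, -0.0], [-0.0, 0.0, -1.0]]
ft_force: [-0.3, -0.2, -0.5]
finger_gap: 0.0095
grasp_force: 30.7
```

Run:
```python
from h import *
im,d=snap('side','s2')
print(ctrl.state()['ft_force'],ctrl.state()['eef_pos'])
cv2.imwrite('pics/s2c.png',cv2.resize(im[130:220,240:320,::-1],None,fx=6.5,fy=6.5,interpolation=cv2.INTER_CUBIC))
```

```text
[-0.23178747 -0.92380774 -0.72785891] [ 0.52123684 -0.20634088  0.21567243]
```

View pics/s2c.png

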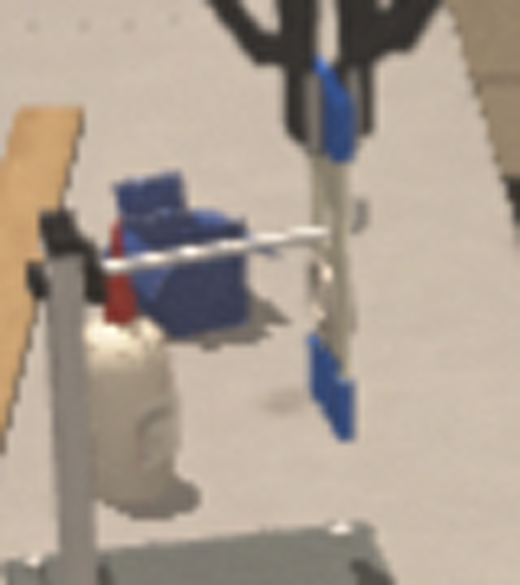

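The crop shows the card about two tip-widths short of the upturned tip, which is at (360,213). The peg runs through the eye.

Request:
step_arm:
  offset:
    - [0,0,-0.07]
    - [0,0,0]
    - [0,0,0]
  twist: [0,0,0]
  claw: [255,255,255]

```text
t: 7.45
eef_pos: [0.5212, -0.2063, 0.2175]
tcp_rot: [[-0.182, 0.983, 0.0], [0.983, 0.182, -0.0], [-0.0, 0.0, -1.0]]
ft_force: [0.6, 0.2, -1.9]
finger_gap: 0.0094
grasp_force: 30.7
```

Request:
step_arm:
  offset:
    - [0.005,-0.1,0]
    - [0.005,-0.1,0]
    - [0.005,-0.1,0]
    - [0,0,0]
    - [0,0,0]
  twist: [0,0,0,0,0]
  claw: [255,255,255,255,255]

```text
t: 7.87
eef_pos: [0.5134, -0.2074, 0.2175]
tcp_rot: [[-0.182, 0.983, 0.0], [0.983, 0.182, -0.0], [-0.0, 0.0, -1.0]]
ft_force: [-0.9, -0.3, -1.2]
finger_gap: 0.0095
grasp_force: 30.7
```

Request:
step_arm:
  offset:
    - [0.003,-0.06,0]
    - [0.003,-0.06,0]
    - [0,0,0]
  twist: [0,0,0]
  claw: [255,255,255]

```text
t: 8.12
eef_pos: [0.5103, -0.2078, 0.2174]
tcp_rot: [[-0.182, 0.983, -0.0], [0.983, 0.182, -0.0], [0.0, -0.0, -1.0]]
ft_force: [-0.5, 0.2, -1.3]
finger_gap: 0.0094
grasp_force: 30.7
```

Run:
```python
from h import *
s=ctrl.state();print(s['ft_force'],s['ft_torque'],s['eef_pos'],s['t'])
im,d=snap('side','s3')
print(ctrl.state()['ft_force'],ctrl.state()['ft_torque'])
cv2.imwrite('pics/s3c.png',cv2.resize(im[130:210,260:320,::-1],None,fx=7,fy=7,interpolation=cv2.INTER_CUBIC))
```

```text
[-0.45419362  0.15963126 -1.29039196] [ 0.00950403  0.01188167 -0.00902255] [ 0.5103259  -0.20777957  0.21741146] 8.1167
[-0.81848522  0.39248217 -1.22175126] [-0.02924948  0.02259426 -0.01002477]
```

View pics/s3c.png

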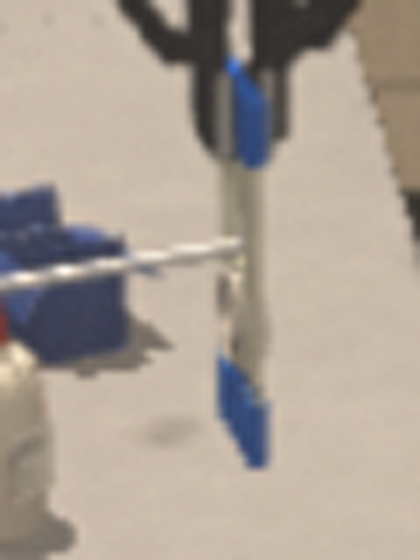

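The crop shows the card level with the tip at (240,245), and there is no contact force yet.

Request:
step_arm:
  offset:
    - [0.003,-0.06,0]
    - [0.003,-0.06,0]
    - [0,0,0]
  twist: [0,0,0]
  claw: [255,255,255]

```text
t: 8.42
eef_pos: [0.5073, -0.2081, 0.2174]
tcp_rot: [[-0.182, 0.983, -0.0], [0.983, 0.182, 0.0], [0.0, -0.0, -1.0]]
ft_force: [-0.3, -0.3, -0.9]
finger_gap: 0.0097
grasp_force: 30.7
```

Request:
step_arm:
  offset:
    - [0.003,-0.06,0]
    - [0.003,-0.06,0]
    - [0,0,0]
  twist: [0,0,0]
  claw: [255,255,255]

```text
t: 8.67
eef_pos: [0.5044, -0.2085, 0.2174]
tcp_rot: [[-0.182, 0.983, -0.0], [0.983, 0.182, 0.0], [0.0, -0.0, -1.0]]
ft_force: [-1.2, 0.7, -1.8]
finger_gap: 0.0094
grasp_force: 30.7
```

Request:
step_arm:
  offset:
    - [0.003,-0.08,0]
    - [0.003,-0.08,0]
    - [0.003,-0.08,0]
    - [0,0,0]
  twist: [0,0,0,0]
  claw: [255,255,255,255]

```text
t: 9.0
eef_pos: [0.4983, -0.2094, 0.2174]
tcp_rot: [[-0.182, 0.983, -0.0], [0.983, 0.182, 0.0], [0.0, -0.0, -1.0]]
ft_force: [-1.1, 0.3, -1.7]
finger_gap: 0.0095
grasp_force: 30.7
```

Request:
step_arm:
  offset:
    - [0.01,-0.3,0]
    - [0.01,-0.3,0]
    - [0.01,-0.3,0]
    - [0,0,0]
    - [0,0,0]
  twist: [0,0,0,0,0]
  claw: [255,255,255,255,255]

```text
t: 9.42
eef_pos: [0.4759, -0.2129, 0.2176]
tcp_rot: [[-0.181, 0.983, 0.0], [0.983, 0.181, -0.0], [-0.0, 0.0, -1.0]]
ft_force: [1.1, -0.2, -0.8]
finger_gap: 0.0092
grasp_force: 30.7
```

Request:
step_arm:
  offset:
    - [0,0,-0.6]
    - [0,0,-0.6]
    - [0,0,-0.6]
    - [0.5,0,0]
    - [1,0.2,0]
  twist: [0,0,0,0,0]
  claw: [255,255,255,255,255]

```text
t: 9.83
eef_pos: [0.4749, -0.1765, 0.2628]
tcp_rot: [[-0.179, 0.984, 0.002], [0.984, 0.179, -0.002], [-0.002, 0.001, -1.0]]
ft_force: [-0.1, -0.6, -1.7]
finger_gap: 0.0097
grasp_force: 30.6
```

Request:
step_arm:
  offset:
    - [1,0.5,0]
    - [1,0.5,0]
    - [1,0.5,0]
    - [1,0.5,0]
    - [1,0.5,0]
  twist: [0,0,0,0,0]
  claw: [255,255,255,255,255]

```text
t: 10.25
eef_pos: [0.5128, -0.0384, 0.2616]
tcp_rot: [[-0.182, 0.983, -0.001], [0.983, 0.182, 0.001], [0.001, -0.001, -1.0]]
ft_force: [-0.8, -0.2, -0.3]
finger_gap: 0.0097
grasp_force: 30.7
```

Request:
step_arm:
  offset:
    - [1,0.5,0]
    - [1,0.5,0]
    - [1,0.5,0]
    - [0.6,0.5,0]
    - [0,0,0]
  twist: [-0.4,-0.4,-0.4,0,0]
  claw: [255,255,255,255,255]

```text
t: 10.67
eef_pos: [0.5406, 0.0632, 0.2615]
tcp_rot: [[-0.302, 0.953, -0.0], [0.953, 0.302, 0.002], [0.002, 0.0, -1.0]]
ft_force: [-0.3, 1.1, -1.0]
finger_gap: 0.0095
grasp_force: 30.7
```

Run:
```python
from h import *
snap('wrist','w2');s=ctrl.state();print(s['eef_pos'],s['tcp_rot'][:2,0])
```

```text
[0.54014004 0.06131015 0.26143196] [-0.30161518  0.95342923]
```

View pics/w2.png

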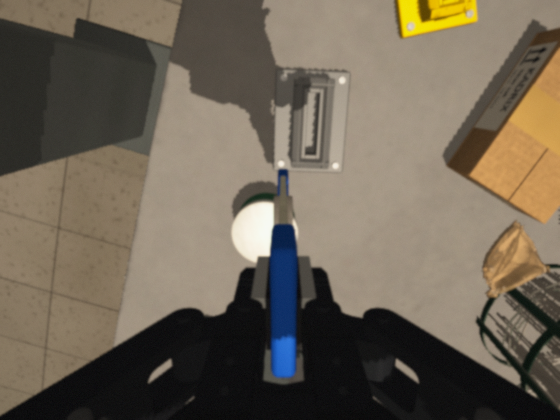

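The wrist view shows the rack plate corners at about (277,69), (350,70), (345,172) and (274,167). The slot runs from (316,88) to (311,157).

Run:
```python
from h import *
x,y=np.meshgrid(np.arange(268,358),np.arange(60,182));P=np.c_[x.ravel(),y.ravel()]
w=world('wrist','w2',P)
zz=w[:,2]
print(np.histogram(zz,bins=np.arange(-.01,.06,.004)))
for lo,hi,n in((.007,.06,'all'),(.022,.06,'raised')):
    m=(zz>lo)&(zz<hi); q=w[m,:2]; mk=np.zeros((122,90),np.uint8);mk.ravel()[m]=1
    k,l,st,c=cv2.connectedComponentsWithStats(mk);b=1+np.argmax(st[1:,4]);q=w[(l==b).ravel()][:,:2]
    print(n,cv2.minAreaRect((q*1000).astype(np.float32)),q.mean(0))
    hull=cv2.minAreaRect
g=zz.reshape(122,90)
for r in (95,110,125,140):
    print(r,(g[r-60,25:65]*1000).round().astype(int))
for c in (310,313,316):print(c,(g[10:110:2,c-268]*1000).round().astype(int))
```

```text
(array([   0,    2, 3347,  198,   13, 3991,  353,   33,   39,   36,   45,
        783, 1664,  289,    0,    0,    0]), array([-0.01 , -0.006, -0.002,  0.002,  0.006,  0.01 ,  0.014,  0.018,
        0.022,  0.026,  0.03 ,  0.034,  0.038,  0.042,  0.046,  0.05 ,
        0.054,  0.058]))
all ((554.5218505859375, 121.53067779541016), (79.63233947753906, 110.26747131347656), 15.590858459472656) [0.55252914 0.12415636]
raised ((554.3004150390625, 121.38139343261719), (39.606231689453125, 91.9437026977539), 16.029756546020508) [0.55378907 0.12274927]
95 [12 19 38 38 40 40 41 42 43 38 38 36 36 36 38 13 14 12 14 13 14 12 13 12
 13 22 33 37 37 37 37 38 40 41 42 41 40 40 40 39]
110 [12 35 38 40 41 40 41 43 42 41 37 38 37 37 14 13 14 10 13 13 11 14 13 13
 22 32 37 37 37 38 37 39 41 42 40 41 41 40 40 37]
125 [30 36 40 41 41 41 41 43 41 39 37 37 38 36 13 14 13 14 15 12 13 13 12 22
 32 38 38 38 38 38 39 40 42 41 41 41 40 40 13 13]
140 [38 39 40 40 40 41 40 40 40 37 35 37 36 13 12 12 12 13 13 13 12 15 11 22
 32 35 38 36 37 40 42 42 42 41 39 39 39 13 14 12]
310 [ 13  15  14  11 405  39  41  42  36  36  38  11  13  13  13  13  12  12
  12  13  10  12  11  12  13  13  13  11  12  13  14  13  13  14  11  13
  13  13  13  13  12  17  31  37  36  41  42  41  39  13]
313 [ 12  14  13  14  39  40  41  41  39  37  37  13  13  13  12  13  14  13
  14  12  11  13  12  13  13  12  12  13  12  12  12  13  13  13 405  12
  13  12  12  13  13  17  32  37  38  40  41  42  39  12]
316 [13 12 12 12 37 39 42 42 39 36 37 13 13 13 13 13 13 13 10 12 13 12 12 15
 17 18 19 21 23 24 25 15 16 19 20 22 23 24 26 27 28 29 31 38 37 39 42 41
 39 13]
```

Run:
```python
from h import *
z=np.load('/tmp/w2.npz');im=z['im'].astype(int)
m=(im[:,:,2]>im[:,:,0]*1.6)&(im[:,:,2]>60);m[:,:250]=0;m[:,320:]=0;m[:160]=0
y,x=np.nonzero(m);w=world('wrist','w2',np.c_[x,y])
t=(w-z['p'])@z['R']
for lo,hi in((.1,.19),(.26,.285),(.285,.31)):
    k=(w[:,2]>lo)&(w[:,2]<hi)
    if k.sum()>5: print(lo,k.sum(),w[k].min(0),w[k].max(0),'tool',t[k].min(0),t[k].max(0),np.median(t[k],0))
k=(w[:,2]>.285)&(w[:,2]<.31);print(cv2.minAreaRect((t[k][:,:2]*1000).astype(np.float32)))
R=z['R'];d=np.array([.5544,.1215,z['p'][2]])-z['p'];
a=np.radians(15.8);X=np.array([-np.sin(a),np.cos(a),0]);Y=np.array([np.cos(a),np.sin(a),0]);print(d@X/.025,d@Y/.025)
```

```text
0.1 86 [0.53103134 0.07265309 0.13824596] [0.53847336 0.08690954 0.18347184] tool [ 0.01069226 -0.00312476  0.0780469 ] [0.02398878 0.00333309 0.12327   ] [ 0.02331001 -0.00029512  0.10084527]
0.26 312 [0.529163   0.07157868 0.2667567 ] [0.53709417 0.08994723 0.28494253] tool [ 0.01061382 -0.00562543 -0.02341913] [ 0.0271918   0.00462525 -0.00523513] [ 0.02658447  0.00045274 -0.01579849]
0.285 3456 [0.52900598 0.0357585  0.2851413 ] [0.5534343  0.09001854 0.30001461] tool [-0.02905721 -0.00432255 -0.03856898] [ 0.02758416  0.00549326 -0.02361543] [ 0.0040551   0.00047253 -0.03309883]
((-0.7361831665039062, 0.5932769775390625), (56.639610290527344, 9.80911922454834), 0.02575414814054966)
2.094155388835447 1.168052999101932
```

Request:
step_arm:
  offset:
    - [0,0,0]
    - [0.73,0.38,0]
    - [0.73,0.38,0]
    - [0.73,0.39,0]
    - [0,0,0]
  twist: [0.3,0,0,0,0]
  claw: [255,255,255,255,255]

```text
t: 11.13
eef_pos: [0.5533, 0.1217, 0.2617]
tcp_rot: [[-0.271, 0.963, -0.001], [0.963, 0.271, 0.002], [0.002, -0.0, -1.0]]
ft_force: [0.2, -0.7, -1.4]
finger_gap: 0.0096
grasp_force: 30.7
```

Request:
step_arm:
  offset:
    - [0,0,0.8]
    - [0,0,0.8]
    - [0,0,0.8]
    - [0,0,0.6]
    - [0,0,0]
  twist: [0,0,0,0,0]
  claw: [255,255,255,255,255]

```text
t: 11.55
eef_pos: [0.5507, 0.1182, 0.1835]
tcp_rot: [[-0.269, 0.963, -0.007], [0.963, 0.269, -0.001], [0.001, -0.007, -1.0]]
ft_force: [-1.4, -0.5, -1.3]
finger_gap: 0.0097
grasp_force: 30.6
```

Request:
step_arm:
  offset:
    - [0,0,0]
    - [0,0,0]
    - [0,0,0]
  twist: [0,0,0]
  claw: [255,255,255]

```text
t: 11.8
eef_pos: [0.5544, 0.1189, 0.1888]
tcp_rot: [[-0.269, 0.963, 0.002], [0.963, 0.269, -0.0], [-0.001, 0.002, -1.0]]
ft_force: [-0.6, 0.2, -0.8]
finger_gap: 0.0095
grasp_force: 30.6
```

Run:
```python
from h import *
s=ctrl.state();im,d=snap('wrist','w3')
print(s['eef_pos'],s['tcp_rot'][:2,0],s['ft_force'])
d=np.array([.5544,.1215])-s['eef_pos'][:2];a=np.radians(15.8)
print('err X,Y mm',(d@[-np.sin(a),np.cos(a)])*1e3,(d@[np.cos(a),np.sin(a)])*1e3,'yaw',np.degrees(np.arctan2(-s['tcp_rot'][0,0],s['tcp_rot'][1,0])))
cv2.imwrite('pics/w3c.png',cv2.resize(im[60:360,200:380,::-1],None,fx=2,fy=2))
```

```text
[0.55437049 0.11890556 0.18880424] [-0.26923513  0.96307422] [-0.63706825  0.16560954 -0.83461865]
err X,Y mm 2.4883786408166815 0.7348053096998849 yaw 15.618761377930506
```

View pics/w3c.png

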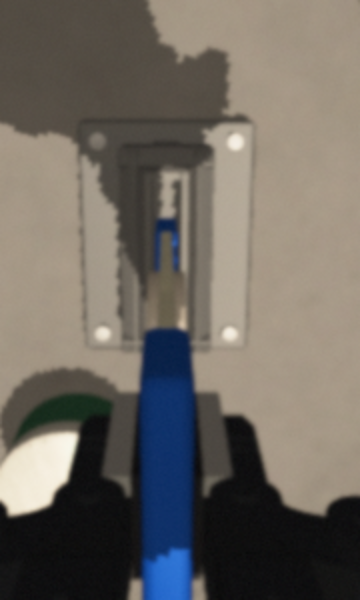

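The crop shows the foot at (167,245) above the slot, which is centred near column 172. I'll check that offset numerically.

Run:
```python
from h import *
z=np.load('/tmp/w3.npz')
def tool(P): return (world('wrist','w3',P)-z['p'])@z['R']
x,y=np.meshgrid(np.arange(230,340),np.arange(112,240));P=np.c_[x.ravel(),y.ravel()];w=world('wrist','w3',P)
for lo,hi in((.007,.047),(.025,.047)):
    mk=((w[:,2]>lo)&(w[:,2]<hi)).reshape(x.shape).astype(np.uint8)
    k,l,st,c=cv2.connectedComponentsWithStats(mk);b=1+np.argmax(st[1:,4]);q=w[(l==b).ravel()]
    t=(q-z['p'])@z['R'];print(lo,cv2.minAreaRect((t[:,:2]*1000).astype(np.float32)),cv2.minAreaRect((q[:,:2]*1000).astype(np.float32)))
for r in (145,155,162,180,190):
    t=tool([(c,r) for c in range(260,310)]);ww=world('wrist','w3',[(c,r) for c in range(260,310)])
    print(r,[(int(round(1e3*a)),round(1e3*b,1)) for a,b in zip(ww[:,2],t[:,1])][::2])
```

```text
0.007 ((3.3113784790039062, 0.6286430358886719), (80.35031127929688, 108.97757720947266), 89.9911117553711) ((554.5194702148438, 122.2572021484375), (80.35150909423828, 108.9781494140625), 15.62770938873291)
0.025 ((3.176605224609375, 0.5983867645263672), (91.30227661132812, 39.98134994506836), 0.11274045705795288) ((554.4642944335938, 122.1187973022461), (39.98164367675781, 91.29456329345703), 15.507134437561035)
145 [(37, np.float64(-18.9)), (39, np.float64(-17.1)), (41, np.float64(-15.3)), (43, np.float64(-13.6)), (42, np.float64(-11.9)), (39, np.float64(-10.4)), (37, np.float64(-8.8)), (38, np.float64(-7.1)), (37, np.float64(-5.4)), (39, np.float64(-3.7)), (39, np.float64(-2.0)), (38, np.float64(-0.4)), (38, np.float64(1.3)), (37, np.float64(3.0)), (38, np.float64(4.7)), (38, np.float64(6.3)), (39, np.float64(8.0)), (37, np.float64(9.7)), (38, np.float64(11.4)), (41, np.float64(12.9)), (41, np.float64(14.6)), (41, np.float64(16.2)), (39, np.float64(18.0)), (38, np.float64(19.8)), (13, np.float64(23.3))]
155 [(38, np.float64(-19.0)), (38, np.float64(-17.3)), (40, np.float64(-15.5)
[... 1651 characters left out ...]
np.float64(16.7)), (39, np.float64(18.6)), (38, np.float64(20.4)), (13, np.float64(24.0))]
190 [(13, np.float64(-21.3)), (39, np.float64(-17.8)), (40, np.float64(-15.9)), (42, np.float64(-14.2)), (44, np.float64(-12.3)), (39, np.float64(-10.8)), (37, np.float64(-9.1)), (37, np.float64(-7.4)), (36, np.float64(-5.7)), (88, np.float64(-3.1)), (129, np.float64(-1.3)), (134, np.float64(-0.1)), (135, np.float64(1.0)), (133, np.float64(2.2)), (90, np.float64(4.1)), (36, np.float64(6.6)), (37, np.float64(8.4)), (36, np.float64(10.2)), (40, np.float64(11.7)), (41, np.float64(13.4)), (332, np.float64(0.4)), (39, np.float64(17.0)), (39, np.float64(18.8)), (13, np.float64(22.3)), (14, np.float64(24.1))]
```

Request:
step_arm:
  offset:
    - [0.18,0,0]
    - [0,0,0.3]
    - [0,0,0.3]
    - [0,0,0.3]
    - [0,0,0]
  twist: [0,0,0,0,0]
  claw: [255,255,255,255,255]

```text
t: 12.27
eef_pos: [0.5514, 0.1236, 0.1627]
tcp_rot: [[-0.27, 0.963, -0.003], [0.963, 0.27, -0.0], [0.001, -0.003, -1.0]]
ft_force: [1.1, 0.8, -2.5]
finger_gap: 0.0096
grasp_force: 30.6
```

Request:
step_arm:
  offset:
    - [0,0,0.15]
    - [0,0,0.15]
    - [0,0,0.15]
    - [0,0,0]
    - [0,0,0]
  twist: [0,0,0,0,0]
  claw: [255,255,255,255,255]

```text
t: 12.68
eef_pos: [0.5522, 0.1235, 0.1533]
tcp_rot: [[-0.27, 0.963, -0.001], [0.963, 0.27, -0.0], [0.0, -0.001, -1.0]]
ft_force: [0.1, 0.7, -0.8]
finger_gap: 0.0097
grasp_force: 30.6
```

Request:
step_arm:
  offset:
    - [0,0.03,0.1]
    - [0,0,0.1]
    - [0,0,0.08]
    - [0,0,0]
    - [0,0,0]
  twist: [0,0,0,0,0]
  claw: [255,255,255,255,255]

```text
t: 13.1
eef_pos: [0.553, 0.1237, 0.1465]
tcp_rot: [[-0.27, 0.963, -0.0], [0.963, 0.27, -0.0], [0.0, -0.0, -1.0]]
ft_force: [1.0, -0.1, -0.6]
finger_gap: 0.0097
grasp_force: 30.7
```

Request:
step_arm:
  offset:
    - [0,0,0.05]
    - [0,0,0.05]
    - [0,0,0]
    - [0,0,0]
  twist: [0,0,0,0]
  claw: [255,255,255,255]

```text
t: 13.43
eef_pos: [0.5531, 0.1237, 0.1441]
tcp_rot: [[-0.27, 0.963, -0.0], [0.963, 0.27, -0.0], [0.0, -0.0, -1.0]]
ft_force: [-1.2, 0.2, -1.4]
finger_gap: 0.0094
grasp_force: 30.7
```

Request:
step_arm:
  offset:
    - [0,0,0.04]
    - [0,0,0.04]
    - [0,0,0]
    - [0,0,0]
  twist: [0,0,0,0]
  claw: [255,255,255,255]

```text
t: 13.77
eef_pos: [0.553, 0.1237, 0.1421]
tcp_rot: [[-0.27, 0.963, -0.0], [0.963, 0.27, 0.0], [0.0, -0.0, -1.0]]
ft_force: [-0.1, 0.7, -1.2]
finger_gap: 0.0095
grasp_force: 30.7
```

Request:
step_arm:
  offset:
    - [0,0,0.03]
    - [0,0,0]
    - [0,0,0]
  twist: [0,0,0]
  claw: [255,255,255]

```text
t: 14.02
eef_pos: [0.5532, 0.1237, 0.1417]
tcp_rot: [[-0.27, 0.963, 0.0], [0.963, 0.27, -0.0], [-0.0, 0.0, -1.0]]
ft_force: [0.9, -0.3, -0.5]
finger_gap: 0.0096
grasp_force: 31.0
```

Request:
step_arm:
  offset:
    - [0,0,0.03]
    - [0,0,0]
    - [0,0,0]
  twist: [0,0,0]
  claw: [255,255,255]

```text
t: 14.27
eef_pos: [0.5535, 0.1237, 0.1416]
tcp_rot: [[-0.27, 0.963, 0.001], [0.963, 0.27, -0.0], [-0.0, 0.001, -1.0]]
ft_force: [-1.0, -0.7, 5.7]
finger_gap: 0.0096
grasp_force: 31.7
```

```bash
python3 -c "
from h import *
s=ctrl.state();print(s['eef_pos'],s['ft_force'],s['ft_torque'])"
```

```text
[0.55345274 0.12368619 0.14158113] [-1.04441145 -0.6718084   5.68933314] [-0.04747565  0.34773789  0.0471449 ]
```

The pack is on the slot floor, with 5.7 N up at the expected height. I'll release it gently.

Request:
step_arm:
  offset:
    - [0,0,0]
    - [0,0,0]
    - [0,0,0]
    - [0,0,0]
    - [0,0,0]
  twist: [0,0,0,0,0]
  claw: [220,210,200,190,180]

```text
t: 14.68
eef_pos: [0.553, 0.1238, 0.1405]
tcp_rot: [[-0.27, 0.963, -0.0], [0.963, 0.27, -0.0], [0.0, -0.0, -1.0]]
ft_force: [0.4, -0.2, 0.0]
finger_gap: 0.0251
grasp_force: 0.0
```

Request:
step_arm:
  offset:
    - [0,0,0]
    - [0,0,0]
    - [0,0,0]
    - [0,0,0]
    - [0,0,0]
  twist: [0,0,0,0,0]
  claw: [160,140,120,120,120]

```text
t: 15.1
eef_pos: [0.5531, 0.1237, 0.1406]
tcp_rot: [[-0.27, 0.963, -0.0], [0.963, 0.27, 0.0], [0.0, -0.0, -1.0]]
ft_force: [0.0, 0.0, -0.0]
finger_gap: 0.045
grasp_force: 0.0
```

Request:
step_arm:
  offset:
    - [0,0,-0.3]
    - [0,0,-0.6]
    - [0,0,-0.8]
    - [0,0,-0.8]
    - [0,0,-0.8]
  twist: [0,0,0,0,0]
  claw: [120,120,120,120,120]

```text
t: 15.52
eef_pos: [0.553, 0.1238, 0.2246]
tcp_rot: [[-0.27, 0.963, 0.0], [0.963, 0.27, 0.0], [-0.0, 0.0, -1.0]]
ft_force: [0.7, -0.4, 0.6]
finger_gap: 0.0455
grasp_force: 0.0
```

Request:
step_arm:
  offset:
    - [0,0,-0.8]
    - [0,0,-0.4]
    - [0,0,0]
    - [0,0,0]
    - [0,0,0]
  twist: [0,0,0,0,0]
  claw: [120,120,120,120,120]

```text
t: 15.93
eef_pos: [0.5524, 0.1237, 0.2519]
tcp_rot: [[-0.27, 0.963, -0.002], [0.963, 0.27, -0.0], [0.001, -0.002, -1.0]]
ft_force: [0.1, 0.2, -0.4]
finger_gap: 0.0449
grasp_force: 0.0
```

Run:
```python
from h import *
im,d=snap('side','s4');snap('wrist','w4')
im4=np.load('/tmp/w4.npz')['im'].astype(int)
m=(im4[:,:,2]>im4[:,:,0]*1.6)&(im4[:,:,2]>60);y,x=np.nonzero(m);w=world('wrist','w4',np.c_[x,y])
k=(w[:,2]>.16)&(w[:,2]<.19)&(abs(w[:,0]-.555)<.06);print(k.sum(),w[k].max(0)[2]);print(cv2.minAreaRect((w[k][:,:2]*1000).astype(np.float32)))
cv2.imwrite('pics/s4c.png',cv2.resize(im[170:310,240:340,::-1],None,fx=4,fy=4,interpolation=cv2.INTER_CUBIC))
```

```text
1117 0.1765846372816054
((554.9328002929688, 120.051513671875), (9.554178237915039, 55.27151870727539), 15.61691951751709)
```

View pics/s4c.png

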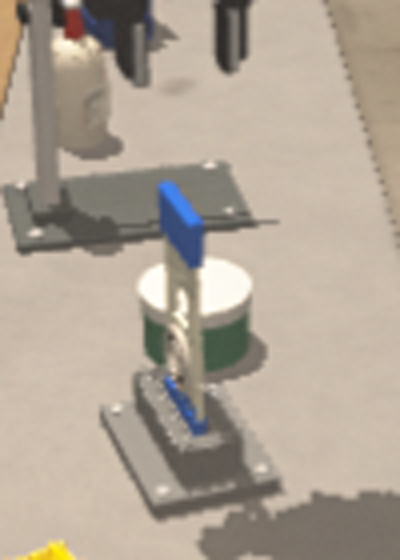

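The pack stands upright in the slot. Its header top is at about z = 0.175, against 0.174 expected, it is within 2 mm of the slot centre in the header, and the gripper is clear.

```bash
python3 -c "
from plant import ctrl
print(ctrl.finish_job())"
```

```text
the job is handed in; nothing more can be done
None
```

The bearing pack came off the peg with no contact felt; it stands upright on the floor of the grey block's slot, released, and I've handed the job in (no verdict was returned).

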